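Test the coupling hub that fits the keyed shaft and reject the rest

ROBOT

A 6-joint arm with a two-finger parallel gripper is mounted at the origin on the work surface. World frame = base frame: x ahead of the robot, y to its left, z up, the work surface at z = 0. Lengths are in m, angles in rad, forces in N, time in s.
With the tool pointing down it reaches from about 0.325 to 0.775 m from the base axis. Payload 5.5 kg.
Tool frame: the origin (TCP) lies between the finger pads; the fingertips stand 8 mm ahead of it and the grasp point (between the pads) lies 11 mm behind it (tcp_to_tips is the distance from the TCP to the fingertips, in m); z points along the fingers, y is the direction in which the jaws open and shut (so a half turn about z gives the same grasp; the last joint's range is limited). The gripper opens to 88 mm and grips with 3 to 60 N. Pads are 20 mm wide; open, the fingers measure 115 mm over their backs; the gripper's body (75 mm by 178 mm) begins 61 mm behind the grasp point.
Start: joints at [1.083, 0.091, 1.231, -0, 1.82, -0.057], TCP at [0.251, 0.545, 0.231] pointing down, gripper open.
Joint ranges: [-2.87, 2.87], [-0.86, 2.18], [0.17, 2.46], [-1.51, 4.65], [0.06, 2.69], [-2.65, 2.65]. Speed limits (rad/s): [2.57, 2.57, 3.01, 3.14, 3.14, 3.14].

INTERFACE

Orientations are given as a unit quaternion [w, x, y, z].
In Python, from bench import * gives the robot as it stands. Calls block until the motion is done:
- move_to(position, orientation): joint-space move of the TCP to a pose.
- move_l(position, speed=0.15, orientation=None): straight line of the TCP; orientation=None keeps the orientation; speed is the mean speed in m/s.
- movej(angles): joint-space move.
- gripper_open() and close(): open the fingers fully, or close them until they stop; the grip force is fixed at half the most.
- hold(seconds).
- inverse_kinematics(position, orientation): joint angles nearest the present ones, or None.
- state(): the state.
- get_image(name): name is "scene" or "top" or "wrist"; returns a dict with "frame" (480x640x3 uint8, blue, green, red), "depth" (480x640 float32, m along the optical axis (not along the pixel's ray), 0 where there is no reading), "camera_matrix" (3x3 intrinsics, pixels), "k1" (the pictures are not rectified: a ray, as slopes to the right and down, at radius r is drawn at 1 + k1 r^2 times it, then the intrinsics apply), "view" (4x4, takes a point from world to camera coordinates). Camera axes: x right, y up, looking along -z (the intrinsics and any distortion apply to the point x, -y, -z); pixel columns grow to the right and rows downward; lengths in m; the calibration is good to about 2 mm. A picture is of the moment at which its call begins.
A pose or a line that the arm cannot do raises IKError and nothing moves.
- job_done(): hands the job in, once; it reports no verdict.
The state is a dict: "time": time; "joint_pos": joint angles; "dq": joint speeds; "joint_torque": joint torques, N m; "ee_pos": TCP position; "ee_rot": TCP orientation; "ft_force": force on the tool from outside, world axes, zero at the start; "moment": the same for the moment, N m; "finger_gap": finger opening in m.
Only numpy, scipy, OpenCV 4.12 (cv2) and the standard library are available. Lean on these libraries where they do the work, as an engineer would, in place of code of your own. Each camera call takes 0.05 s, during which the arm holds its last target. There are 200 camera calls.

TASK

On the truck's deck, wind the handwheel to run the hold-down carriage right back, pick the coupling hub whose keyway lets it seat fully home on the keyed shaft in the test station with its blue lug pointing at the carriage, and then wind the carriage forward over the lug until it meets its red stops, and leave it there. Every other hub goes into the red reject tray, standing flat on its floor; leave the other things on the deck alone.

Things in the scene. Friction and masses are not known exactly. Their poses are not given: they have to be found in the camera images.
- hub_a: Loose aluminium hub, about 0.3 kg: upright round barrel, 52 mm wide, 50 mm high, 26 mm bore; blue lug (bar 16 wide, 14 high) at its foot, reaching 72 mm from the axis. Origin: on the axis at the underside; +x along the lug. Keyway 11 mm wide, 18.5 mm from the axis, full height, yellow mark on top, on the lug's side (+x). Always present.
- hub_a_lug (a point): Middle of the end face of hub_a's lug: 72 mm from the axis along +x, 7 mm above the underside.
- hub_b: Loose aluminium hub, about 0.3 kg: upright round barrel, 52 mm wide, 50 mm high, 26 mm bore; blue lug (bar 16 wide, 14 high) at its foot, reaching 72 mm from the axis. Origin: on the axis at the underside; +x along the lug. Keyway 11 mm wide, 18.5 mm from the axis, full height, yellow mark on top, 90 deg from the lug, at +y (anticlockwise from above). Always present.
- hub_b_lug (a point): Middle of the end face of hub_b's lug: 72 mm from the axis along +x, 7 mm above the underside.
- hub_c: Loose aluminium hub, about 0.3 kg: upright round barrel, 52 mm wide, 50 mm high, 26 mm bore; blue lug (bar 16 wide, 14 high) at its foot, reaching 72 mm from the axis. Origin: on the axis at the underside; +x along the lug. Keyway 11 mm wide, 18.5 mm from the axis, full height, yellow mark on top, opposite the lug (-x). May be absent.
- hub_d: Loose aluminium hub, about 0.3 kg: upright round barrel, 52 mm wide, 50 mm high, 26 mm bore; blue lug (bar 16 wide, 14 high) at its foot, reaching 72 mm from the axis. Origin: on the axis at the underside; +x along the lug. Keyway 11 mm wide, 18.5 mm from the axis, full height, yellow mark on top, 90 deg from the lug, at -y (clockwise from above). May be absent.
- hub_e: Loose aluminium hub, about 0.3 kg: upright round barrel, 52 mm wide, 50 mm high, 26 mm bore; blue lug (bar 16 wide, 14 high) at its foot, reaching 72 mm from the axis. Origin: on the axis at the underside; +x along the lug. Keyway 11 mm wide, 18.5 mm from the axis, full height, yellow mark on top, 45 deg from the lug, between +x and -y. May be absent.
- stand: Fixed green test stand; base plate 100 x 400 x 12 mm, from y = -120 to +280 mm. Origin: on the axis of the test station, at deck level. Its +y runs along the slide from the station to the carriage (y about 35 to 172 mm, up to 62 mm high) and the handwheel; +x points away from the robot. A second, unused shaft is parked at y = -88 mm.
- station (a point): The test station: centre of the flange top of whichever shaft stands there, 22 mm above the deck. A seated hub's origin is here.
- lug_place (a point): Where the middle of the lug's end face is when the right hub is seated: 72 mm from the station towards the carriage, 29 mm above the deck.
- shaft_a: Fixed upright shaft, 22 mm wide, on a flange 60 mm wide, 10 mm thick; z from its origin (axis, flange underside, 12 mm above the deck): shaft to 48 mm, conical tip to 58 mm. Brass key 8 mm wide, 16 mm from the axis, up to z = 40 mm, on the +y side (towards the carriage); yellow stripe on the flange at the key. It stands in the station or at the parking place.
- shaft_b: The other fixed shaft: same sizes and origin as shaft_a, but its key is on the -x side (the robot's side, square to the slide). It stands in whichever of the two places shaft_a does not.
- carriage (a joint): Travel of the grey hold-down carriage, m: 0 fully back, 0.050 hard against the two red stop blocks. 0.025 m per turn of the handwheel. Its fork (throat 28 mm wide, flared lips, yellow roof) covers the outer part of a seated lug at the stop. Below 0.015 it is clear of the lug's place; further forward it is in the way of a hub being lowered on.
- wheel (a joint): Angle of the handwheel, rad: 0 with the carriage fully back, 12.57 (two turns) at the stop. It grows as the wheel is turned clockwise seen from above. It turns freely (about 1.5 N at the crank) and stays where it is left. Starts part-way.
- wheel_axis (a point): On the vertical axis of the red handwheel (104 mm in diameter, its face 80 mm above the deck), 106 mm above the deck; 222 mm from the station along the stand's +y.
- crank (a point): The place to hold the black upright crank handle: 40 mm from the wheel's axis, 106 mm above the deck. The handle is a smooth cylinder 18 mm in diameter from 80 to 124 mm above the deck, and spins freely on its pin.
- tray: Fixed red reject tray, 340 x 160 mm outside (its x by y), rim 22 mm high, 6 mm walls and a 6 mm floor. Origin: centre of its underside on the deck.
- water: Clear water bottle, 64 mm in diameter, 190 mm high, upright. A bystander: leave it alone. Origin: centre of its underside.
- tape: Black roll of tape, 90 mm in diameter, 45 mm high, lying flat. A bystander: leave it alone. Origin: centre of its underside.
- spray: Orange spray can, 62 mm in diameter, 170 mm high, upright. A bystander: leave it alone. Origin: centre of its underside.
- driver: Yellow screwdriver, 200 mm long, lying. A bystander: leave it alone. Origin: on its length.
- spanner: Steel spanner, 200 mm long, lying. A bystander: leave it alone. Origin: on its length.
- mug: White mug, 80 mm in diameter, 90 mm high. A bystander: leave it alone. Origin: centre of its underside.

How it is judged:
By the outcome, as a careful person would: the job done as asked, in the order asked, and still so for the second after the job is handed in, with the robot touching nothing.
Of hub_c, hub_d, hub_e only 1 to 3 are there at a start; the rules pass over those that are not, and their reading is None.
At some moment in a run one of hub_c, hub_d, hub_e may be knocked a few centimetres aside while the robot is not near it.
It also fails if it takes over 210 s, if anything falls off the work surface, if the arm or the gripper's body presses on something with over 40 N, if the wrist force passes 120 N, or if a joint passes its speed limit or range.

## Working session

There is one attempt and no reset: what is moved stays moved. The work goes in short steps, each a Python script; the robot and the scene stay as the last script left them, time stands still between calls to the robot, and variables do not carry over. Pictures are saved under pics/ and viewed, about 12 in all and at most 16, crops included, and the job is handed in when it is done.

```bash
ls; mkdir -p pics
python3 - <<'E'
from bench import *
import cv2
for n in("scene","top"):
    g=get_image(n); cv2.imwrite(f"pics/{n}0.png",g["frame"]); print(n,g["camera_matrix"],g["k1"],g["view"])
print(state())
E
```

```text
pics
scene [[537.52743121   0.         323.91237599]
 [  0.         537.52743121 236.88948716]
 [  0.           0.           1.        ]] -0.09637226191619355 [[ 0.67403343  0.73838619  0.02155867 -0.37529792]
 [-0.39630979  0.33683302  0.85409722  0.14997191]
 [ 0.62339192 -0.58423399  0.51966639 -1.6428873 ]
 [ 0.          0.          0.          1.        ]]
top [[514.4016968    0.         313.9391248 ]
 [  0.         514.4016968  236.13867525]
 [  0.           0.           1.        ]] -0.08876246080355654 [[ 0.00868741 -0.99986916  0.0136453  -0.04550058]
 [ 0.98109084  0.01116122  0.19322575 -0.57366999]
 [-0.19335276  0.01170864  0.98105944 -1.47983872]
 [ 0.          0.          0.          1.        ]]
{'time': 0.1, 'joint_pos': array([ 1.08331597e+00,  9.17430871e-02,  1.23175847e+00,  2.44316397e-05,
        1.81983609e+00, -5.66898224e-02]), 'dq': array([-0.00152458, -0.00410974, -0.00282834, -0.00072425,  0.00188154,
        0.00169157]), 'joint_torque': array([ 2.15290973e-03, -4.47858703e+01, -4.07571316e+01,  6.99667633e-02,
        2.84165936e-02, -1.09587197e-04]), 'ee_pos': array([0.2504173 , 0.54495105, 0.22964815]), 'ee_rot': array([-2.45879950e-04,  2.13730564e-01,  9.76892259e-01, -8.37213521e-04]), 'ft_force': array([-0.26956928,  0.40245337, -0.2203677 ]), 'moment': array([ 0.01339763,  0.05226483, -0.02283218]), 'finger_gap': 0.08756708298534871}
```

View pics/top0.png

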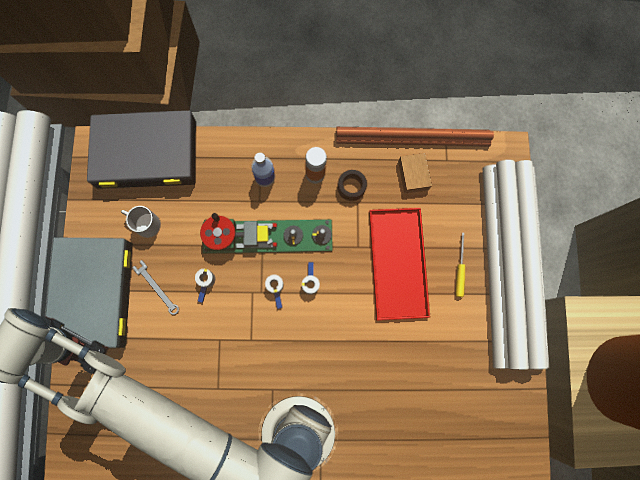

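View pics/scene0.png

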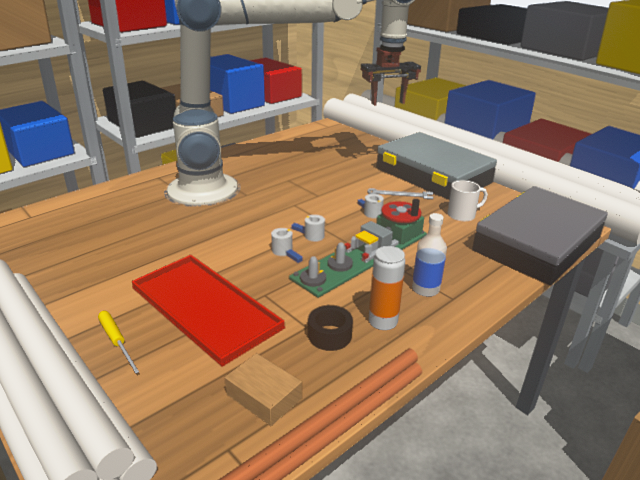

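The top view shows hubs at about (204,279), (274,285) and (310,285). The wheel is at (217,232) with its crank at (215,217), the station is at (293,234), the parked shaft is at (321,234), and the tray is centred at about (399,264). I'll write helpers and take a closer crop.

```bash
cat > h.py <<'E'
from bench import *
import cv2, numpy as np
from scipy.spatial.transform import Rotation as R
def ray(g,uv):
    K=g["camera_matrix"]; p=cv2.undistortPoints(np.array([[uv]],float),K,np.array([g["k1"],0,0,0,0.]))[0,0]
    V=g["view"]; Rm=V[:3,:3]; return -Rm.T@V[:3,3], Rm.T@np.array([p[0],-p[1],-1])
def onz(g,uv,z):
    o,d=ray(g,uv); return o+d*(z-o[2])/d[2]
def proj(g,P):
    c=g["view"][:3,:3]@np.asarray(P,float)+g["view"][:3,3]
    return cv2.projectPoints(np.array([[c[0],-c[1],-c[2]]]),np.zeros(3),np.zeros(3),g["camera_matrix"],np.array([g["k1"],0,0,0,0.]))[0][0,0]
def blobs(g,lo,hi,amin=8,roi=None):
    m=cv2.inRange(cv2.cvtColor(g["frame"],cv2.COLOR_BGR2HSV),np.array(lo),np.array(hi))
    if roi is not None:
        k=np.zeros_like(m); x0,y0,x1,y1=roi; k[y0:y1,x0:x1]=1; m*=k
    n,l,s,c=cv2.connectedComponentsWithStats(m)
    return [(s[i,4],c[i],s[i,:4]) for i in range(1,n) if s[i,4]>=amin],m
def q(yaw): # tool down; jaw axis (tool y) along world direction yaw
    r=R.from_euler('z',yaw-np.pi/2)*R.from_quat([1,0,0,0])  # tool x at yaw-pi/2 ; tool y -> -(yaw) same line
    a=r.as_quat(); return [a[3],a[0],a[1],a[2]]
def crop(g,x0,y0,x1,y1,f,name):
    cv2.imwrite("pics/"+name,cv2.resize(g["frame"][y0:y1,x0:x1],None,fx=f,fy=f,interpolation=cv2.INTER_CUBIC))
E
python3 - <<'E'
from h import *
g=get_image("top"); crop(g,185,195,345,315,5,"c1.png")
for n,lo,hi in(("blue",(105,120,60),(130,255,255)),("yel",(22,130,120),(34,255,255)),("red",(0,190,90),(6,255,255))):
    for a,c,b in blobs(g,lo,hi,4,(185,190,440,330))[0]: print(n,a,c.round(1),b)
for n,uv,z in(("wheel",(217,233),.08),("stat",(293,236),.02),("park",(321,236),.02),("h1",(204,278.5),.05),("h2",(274,284.5),.05),("h3",(310,285),.05)): print(n,onz(g,uv,z).round(4))
for c in((370,210),(420,210),(428,318),(378,321)):print("tray",onz(g,c,.022).round(3))
E
```

```text
blue 58 [310.1 268.7] [308 263   5  12]
blue 44 [200.7 296.8] [198 292   6  10]
blue 43 [278.2 302.1] [276 297   6  11]
yel 165 [262. 233.] [257 226  11  15]
yel 13 [314.3 234. ] [312 233   5   3]
yel 9 [205. 270.] [204 269   3   3]
yel 6 [303.  283.5] [302 283   3   2]
yel 9 [274.9 290.3] [274 289   3   4]
red 4360 [399.3 272.7] [370 208  60 113]
red 4 [404.2 214.2] [403 214   3   2]
red 627 [217.5 232.9] [200 216  35  34]
red 7 [394.1 219.6] [392 218   5   4]
red 6 [399.3 219.5] [398 218   4   4]
red 6 [395.5 224.5] [395 222   2   6]
red 25 [401.1 227.7] [399 222   5  12]
red 7 [417.4 224.1] [416 223   3   4]
red 10 [274.2 224.9] [273 224   4   3]
red 7 [383.  226.4] [382 224   3   6]
red 4 [379.8 227.8] [379 227   3   3]
red 11 [274.6 244.1] [273 243   4   3]
wheel [0.5756 0.246  0.08  ]
stat [0.5809 0.0238 0.02  ]
park [ 0.5819 -0.0618  0.02  ]
h1 [0.444 0.284 0.05 ]
h2 [0.4288 0.0765 0.05  ]
h3 [ 0.4285 -0.0295  0.05  ]
tray [ 0.665 -0.213  0.022]
tray [ 0.667 -0.369  0.022]
tray [ 0.335 -0.383  0.022]
tray [ 0.326 -0.233  0.022]
```

View pics/c1.png

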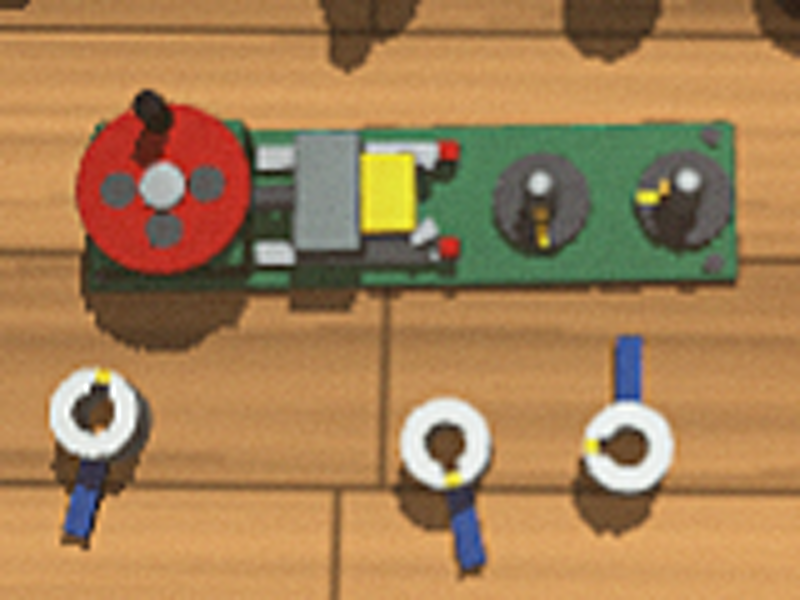

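The station's key points to -x, the robot's side, so shaft_b is there. The lug must point +y with the keyway at -x, which is 90° anticlockwise from the lug and means hub_b. The hub at (310,285) fits: its lug points +x and its keyway +y. The hub at (204,279) is hub_c and the one at (274,285) is hub_a. Next I'll look from near with the wrist camera.

```bash
cat >> h.py <<'E'
def qb(pos,yaw): # of the two equivalent grasps the one with the smaller last joint
    c=[(q(y),inverse_kinematics(list(pos),q(y))) for y in(yaw,yaw+np.pi)]
    c=[(abs(j[5]),o) for o,j in c if j is not None]
    return min(c,key=lambda t:t[0])[1]
def tool_yaw(): # direction of tool y
    w,x,y,z=state()["ee_rot"]; d=R.from_quat([x,y,z,w]).as_matrix()[:,1]; return np.arctan2(d[1],d[0])
E
python3 - <<'E'
from h import *
print(tool_yaw())
p=[.50,.20,.36]; move_to(p,qb(p,np.pi/2)); print(state()["joint_pos"].round(2),tool_yaw(),state()["time"])
g=get_image("wrist"); cv2.imwrite("pics/w1.png",g["frame"]); print(g["view"].round(3),g["camera_matrix"],g["k1"])
np.save("w1.npy",g,allow_pickle=True)
t=get_image("top");print("bottle",onz(t,(263,158),.19),"spray",onz(t,(316,155),.17))
E
```

```text
1.1400183943691096
[ 0.32 -0.01  1.1   0.    2.05 -1.25] 1.5715279816128829 1.7833
[[ 0.     1.     0.    -0.201]
 [-0.968  0.    -0.25   0.547]
 [-0.25   0.     0.968 -0.389]
 [ 0.     0.     0.     1.   ]] [[368.66697555   0.         319.21308255]
 [  0.         368.66697555 239.79612389]
 [  0.           0.           1.        ]] -0.05854390118054639
bottle [0.76986282 0.10691475 0.19      ] spray [ 0.78792896 -0.04222732  0.17      ]
```

View pics/w1.png

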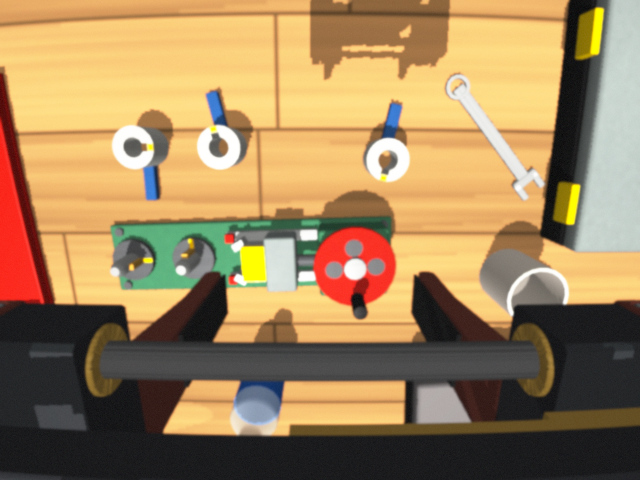

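The wrist view shows the wheel at (355,266), the crank base at about (358,298) and its top at (360,312). The station shaft tip is at (181,268) and the parked tip at (116,271). The station's stripe points up in the image, which is -x, so shaft_b is confirmed.

Run:
```python
from h import *
g=np.load("w1.npy",allow_pickle=True).item()
for a,c,b in blobs(g,(0,190,60),(6,255,255),20,(215,200,410,310))[0]: print("red",a,c.round(1),b,onz(g,c,.08).round(4))
b=[x for x in blobs(g,(0,190,60),(6,255,255),800,(215,200,410,310))[0]][0][2]
print("wheel bbox centre",onz(g,(b[0]+b[2]/2,b[1]+b[3]/2),.08), "nut",onz(g,(355.5,269),.083))
print("crank top",onz(g,(360.5,313),.124),"crank base",onz(g,(358,297),.08))
print("station",onz(g,(180.5,269),.07),"park",onz(g,(115,272),.07))
print("lip",onz(g,(233,241),.04),onz(g,(235,281),.04),"yellow",onz(g,(241,264),.06),"stop",onz(g,(230,238),.03))
for i,c in enumerate(((388,159),(219,147),(137,147))): print(i,onz(g,c,.05))
hsv=g["frame"]; 
for n,lo,hi in(("white",(0,0,170),(180,60,255)),("blue",(105,120,60),(130,255,255)),("yel",(22,130,120),(34,255,255))):
    for a,c,bb in blobs(g,lo,hi,12,(90,80,430,205))[0]: print(n,a,c.round(1),bb,onz(g,c,.014 if n=="blue" else .05).round(4))
# stand plate corners z=.012
print("plate",[onz(g,c,.012)[:2].round(4) for c in((111,226),(392,216),(121,290))])
```

```text
red 3487 [354.3 265.1] [314 227  81  78] [0.5764 0.244  0.08  ]
red 57 [229.3 237.9] [225 234   9   8] [0.5416 0.0911 0.08  ]
red 26 [231.4 279.7] [230 276   5   8] [0.5958 0.0904 0.08  ]
wheel bbox centre [0.57757896 0.24430614 0.08      ] nut [0.58046688 0.24533344 0.083     ]
crank top [0.61996205 0.24824345 0.124     ] crank base [0.61899868 0.24977982 0.08      ]
station [0.58518369 0.02299132 0.07      ] park [ 0.58967266 -0.06426459  0.07      ]
lip [0.55599932 0.08574156 0.04      ] [0.61272562 0.08506301 0.04      ] yellow [0.58159168 0.09918075 0.06      ] stop [0.55440742 0.07946364 0.03      ]
0 [0.44876347 0.28559224 0.05      ]
1 [0.43396095 0.07749293 0.05      ]
2 [ 0.43273934 -0.02553247  0.05      ]
white 14 [206.8  98.6] [206  93   3  13] [0.3771 0.066  0.05  ]
white 13 [210.5 113. ] [209 107   4  13] [0.3937 0.0695 0.05  ]
white 1097 [131.7 146.8] [112 125  42  51] [ 0.4324 -0.0323  0.05  ]
white 1148 [218.8 147.9] [197 125  43  45] [0.435  0.0771 0.05  ]
white 1165 [387.6 158.2] [365 138  45  44] [0.4478 0.285  0.05  ]
white 12 [145.2 193.5] [145 188   2  12] [ 0.4907 -0.0214  0.05  ]
blue 353 [215.8 107.8] [207  92  19  33] [0.3844 0.0667 0.014 ]
blue 352 [391.8 120.6] [383 104  18  33] [0.4008 0.2952 0.014 ]
blue 362 [150.9 182.5] [144 167  14  32] [ 0.4803 -0.0289  0.014 ]
yel 28 [212.8 127.9] [211 125   5   7] [0.4111 0.0712 0.05  ]
yel 34 [150. 147.] [147 144   7   6] [ 0.433 -0.009  0.05 ]
yel 27 [382.9 178.3] [381 176   5   6] [0.4724 0.2802 0.05  ]
plate [array([ 0.5413, -0.0949]), array([0.5276, 0.3015]), array([ 0.6385, -0.0939])]
```

```bash
cat >> h.py <<'E'
def wind(C,phi,total,sign,coarse,z=.095,lim=9,speed=.15):
    """Carry the crank round centre C from phi; coarse rad in 15 deg steps, then 5 deg, until force>lim."""
    f0=np.array(state()["ft_force"]); done=0.; step=np.radians(15)
    while done<total:
        st=step if done<coarse else step/3
        done+=st; a=phi+sign*done
        move_l([C[0]+.04*np.cos(a),C[1]+.04*np.sin(a),z],speed=speed)
        f=np.array(state()["ft_force"])-f0; t=sign*(f@[-np.sin(a),np.cos(a),0])
        if done>=coarse or np.linalg.norm(f)>lim: print(round(np.degrees(done)),f.round(1),round(t,1))
        if np.linalg.norm(f)>lim: break
    return phi+sign*done,done
E
python3 - <<'E'
from h import *
C=np.array([.5793,.2450]); c=np.array([.6193,.2485]); phi=np.arctan2(*(c-C)[::-1])
p=[*c,.2]; move_to(p,qb(p,np.pi/2)); move_l([*c,.095]); close(); s=state(); print(s["finger_gap"],s["ft_force"],s["time"])
a,d=wind(C,phi,np.radians(420),+1,np.radians(270))
s=state();print(a,d,s["time"],s["ee_pos"])
g=get_image("top"); crop(g,185,195,345,315,4,"c2.png")
E
```

```text
0.017300697399847225 [ 0.70760011 -0.16518225  0.46058351] 4.65
270 [ 2.  -3.4 -2.3] 1.6
275 [ 0.2 -4.  -2.3] -0.5
280 [ 0.9 -4.6 -2.1] -0.3
285 [ 1.5 -4.2 -3.1] -0.0
290 [ 2.  -3.9 -2.6] 0.2
295 [ 2.6 -3.2 -3. ] 0.6
300 [ 3.  -3.7 -2.7] 0.3
305 [ 3.2 -3.6 -3.4] 0.1
310 [ 3.3 -3.2 -3.3] 0.0
315 [ 3.3 -2.7 -2.9] 0.1
320 [ 3.5 -2.6 -3.7] -0.1
325 [ 4.  -1.3 -4.7] 0.9
330 [ 4.3 -1.3 -3.8] 0.6
335 [ 3.8 -1.6 -4. ] -0.3
340 [ 3.6 -0.4 -3.4] 0.5
345 [ 4.2  0.9 -4.8] 1.6
350 [ 3.5  0.6 -4.5] 0.9
355 [ 5.6  1.3 -4.5] 1.3
360 [ 3.6 -5.7 -2.9] -6.0
365 [  4.2 -11.7  -2.5] -12.3
6.457729482728762 6.370451769779301 13.9 [0.61921131 0.2481517  0.09500066]
```

View pics/c2.png

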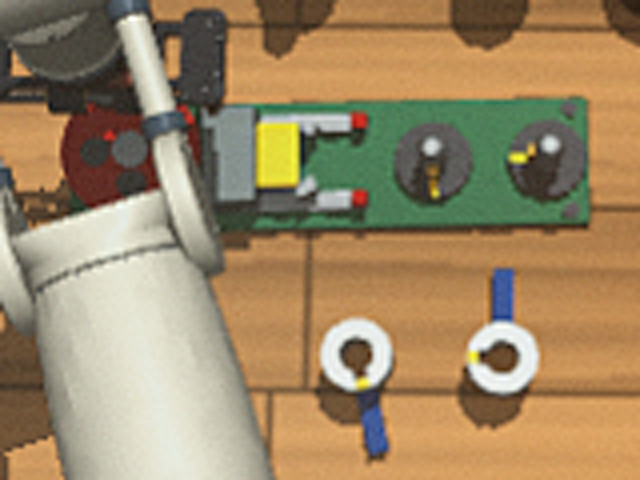

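Winding back met the end stop at about 357°, with the force rising to 12 N, and the top view shows the carriage fully back from the red stops. Now I'll release the crank and measure hub_b and the station from above using depth.

```bash
cat >> h.py <<'E'
def cloud(g):
    h,w=g["depth"].shape; uv=np.stack(np.meshgrid(np.arange(w),np.arange(h)),-1).reshape(-1,1,2).astype(float)
    n=cv2.undistortPoints(uv,g["camera_matrix"],np.array([g["k1"],0,0,0,0.]))[:,0]
    d=g["depth"].reshape(-1); V=g["view"]
    c=np.stack([n[:,0]*d,-n[:,1]*d,-d],1); P=(c-V[:3,3])@V[:3,:3]; P[d==0]=np.nan
    return P.reshape(h,w,3)
def near(P,z0,z1,xy,r):
    with np.errstate(invalid="ignore"):
        return (P[...,2]>z0)&(P[...,2]<z1)&(np.hypot(P[...,0]-xy[0],P[...,1]-xy[1])<r)
def hub(g,xy,z=0.):
    """hub centre, lug yaw, keyway yaw, from depth slices and colour"""
    P=cloud(g); m=near(P,z+.044,z+.056,xy,.045); pts=P[m]
    if len(pts)<30: return None
    (cx,cy),r=cv2.minEnclosingCircle(pts[:,:2].astype(np.float32))
    hsv=cv2.cvtColor(g["frame"],cv2.COLOR_BGR2HSV)
    bl=(cv2.inRange(hsv,np.array((105,120,50)),np.array((130,255,255)))>0)&near(P,z+.002,z+.022,(cx,cy),.09)
    ye=(cv2.inRange(hsv,np.array((22,120,110)),np.array((34,255,255)))>0)&near(P,z+.04,z+.06,(cx,cy),.03)
    ang=lambda k:np.arctan2(*(P[k][:,:2].mean(0)-[cx,cy])[::-1]) if k.sum()>5 else None
    return np.array([cx,cy]),r,ang(bl),ang(ye),np.median(pts[:,2])
E
python3 - <<'E'
from h import *
C=np.array([.5793,.2450]); a=6.4577-np.radians(8)
move_l([C[0]+.04*np.cos(a),C[1]+.04*np.sin(a),.095]); gripper_open(); move_l([.619,.248,.22],speed=.25)
p=[.43,-.03,.24]; o=qb(p,np.pi/2); move_to(p,o); g=get_image("wrist"); cv2.imwrite("pics/w2.png",g["frame"])
print(hub(g,(.431,-.028)), hub(g,(.433,.077)))
P=cloud(g)
for xy in((.584,.023),(.589,-.064)):
    for z0,z1 in((.062,.075),(.05,.056)):
        t=P[near(P,z0,z1,xy,.03)]; 
        if len(t): print(xy,z0,len(t),t.mean(0).round(4),np.ptp(t,axis=0).round(4))
print(state()["joint_pos"].round(2),state()["time"])
np.save("w2.npy",g,allow_pickle=True)
E
```

```text
(array([ 0.43317041, -0.03156652]), 0.02623644843697548, np.float64(0.006589771761334995), np.float64(1.5721084086951407), np.float64(0.049853629184008284)) (array([0.43463969, 0.07644754]), 0.026272643357515335, np.float64(-2.880292710655123), np.float64(-2.92074106000072), np.float64(0.04989889006404857))
(0.584, 0.023) 0.062 477 [0.5856 0.0219 0.0672] [0.0202 0.02   0.0097]
(0.584, 0.023) 0.05 109 [0.576  0.0198 0.0524] [0.0212 0.0162 0.0059]
(0.589, -0.064) 0.062 479 [ 0.588  -0.0648  0.0673] [0.02   0.0199 0.0102]
(0.589, -0.064) 0.05 118 [ 0.5855 -0.056   0.0522] [0.0148 0.026  0.0057]
[-0.15 -0.36  1.63  0.    1.88  1.42] 18.325
```

View pics/w2.png

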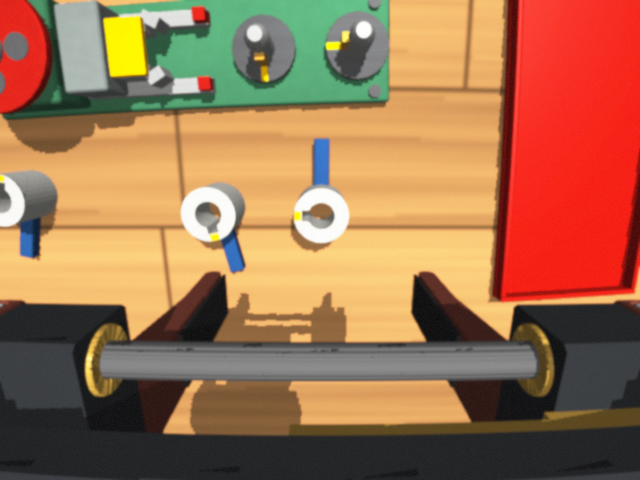

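Depth gives hub_b at (0.4332,-0.0316) with its lug at 0.4° and keyway at +90°, and the station at (0.5856,0.0219) with a stand yaw of about 0.028. Next I'll pick hub_b.

Run:
```python
from h import *
c=[.4332,-.0316]; S=[.5856,.0219]
dy=(np.pi/2+.028)-.0066
for y in(np.pi/2,-np.pi/2):
    j=inverse_kinematics([*c,.03],q(y+.0066)); k=inverse_kinematics([*S,.12],q(y+.0066+dy))
    print(y,None if j is None else j[5],None if k is None else k[5])
    if j is not None and k is not None and max(abs(j[5]),abs(k[5]))<2.6: best=y
print(best)
y=best+.0066
move_to([*c,.12],q(y)); move_l([*c,.028],speed=.1); close(); print(state()["finger_gap"])
f0=state()["ft_force"]; move_l([*c,.17],speed=.15); print(state()["finger_gap"],state()["ft_force"]-f0)
p=[*S,.17]; move_to(p,q(y+dy)); hold(.3); s=state(); print(s["joint_pos"].round(2),s["ee_pos"],s["time"],s["ft_force"])
g=get_image("wrist"); cv2.imwrite("pics/w3.png",g["frame"]); np.save("w3.npy",g,allow_pickle=True)
print(hub(g,S,.142))
```

```text
1.5707963267948966 1.4130219103555044 -0.04867203089545313
-1.5707963267948966 -1.7285707432342885 None
1.5707963267948966
0.051988214334491266
0.052064864404245716 [-0.58153046 -0.78646451 -3.23044133]
[-0.02  0.05  1.38 -0.    1.71 -0.05] [0.58548197 0.02176708 0.17027642] 23.3083 [-0.17723324  0.1232029  -3.92689293]
(array([0.58556056, 0.03256693]), 0.03607475385069847, np.float64(1.584000203182087), np.float64(-2.656566908719186), np.float64(0.19204236415788467))
```

View pics/w3.png

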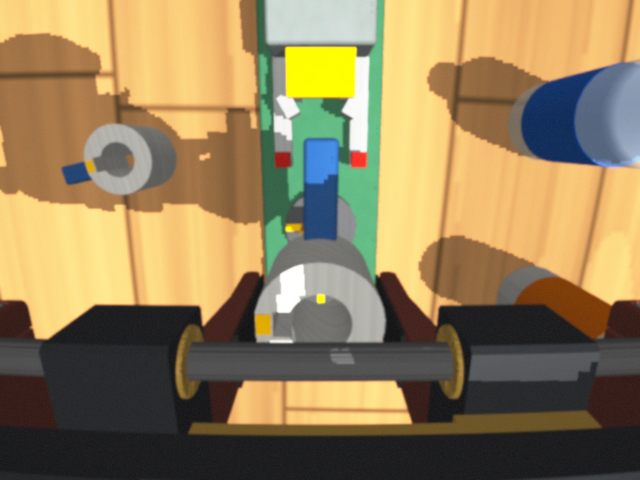

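Hub_b is in hand with its lug towards the carriage (image up) and its keyway on the -x side (left). I'll check the lug tip offset, then lower it under force control.

Run:
```python
from h import *
g=np.load("w3.npy",allow_pickle=True).item(); P=cloud(g); S=(.5856,.0219)
hsv=cv2.cvtColor(g["frame"],cv2.COLOR_BGR2HSV)
b=(cv2.inRange(hsv,np.array((105,120,50)),np.array((130,255,255)))>0)&near(P,.148,.166,S,.1)
t=P[b]; print("blue",t.min(0),t.max(0),np.median(t[:,2]))
e=t[t[:,1]>.07]; pf=np.polyfit(t[:,1],t[:,0],1); print("lug end y",np.percentile(t[:,1],99),"slope",pf[0],"expect -.028", "x at y=S",np.polyval(pf,S[1]))
m=near(P,.188,.196,S,.04); r=P[m]; (cx,cy),rr=cv2.minEnclosingCircle(r[(r[:,1]<.06)][:,:2].astype(np.float32))
x=r[:,0]; w=P[near(P,.188,.196,S,.027)]; print("top x range",w[:,0].min(),w[:,0].max())
# station now from this view: flange/plate stripe
s=(cv2.inRange(hsv,np.array((22,120,110)),np.array((34,255,255)))>0)&near(P,.015,.03,S,.05); print("stripe",P[s].mean(0) if s.any() else None)
```

```text
blue [0.5776157  0.04700035 0.1538149 ] [0.59261021 0.0927393  0.1582471 ] 0.15602319376976395
lug end y 0.09224430139190024 slope -0.008628114910704827 expect -.028 x at y=S 0.5854778578218679
top x range 0.5595563894463594 0.6119035262248278
stripe [0.56311701 0.02180871 0.02239273]
```

```bash
cat >> h.py <<'E'
def lower(xy,z0,z1,lim=10,step=.003,speed=.05):
    """step down until seated or the upward force exceeds lim; returns z"""
    f0=state()["ft_force"]; z=z0
    while z>z1+1e-6:
        z=max(z-step,z1); move_l([*xy,z],speed=speed); f=state()["ft_force"]-f0
        if f[2]>lim or np.linalg.norm(f[:2])>15: print("contact",round(z,4),f.round(1)); return z
    print("reached",z,f.round(1)); return z
E
python3 - <<'E'
from h import *
y=np.pi+.028+.012; xy=[.5857,.0229]
move_l([*xy,.105],speed=.12,orientation=q(y)); hold(.2)
z=lower(xy,.105,.05)
print(z,state()["ft_force"],state()["ee_pos"],state()["time"])
E
```

```text
reached 0.05 [ 0.3 -0.6  0.9]
0.05 [ 0.39729159 -0.48112077 -2.40021318] [0.58581722 0.02289304 0.05014542] 29.0
```

Run:
```python
from h import *
xy=[.5857,.0229]
lower(xy,.05,.047,lim=6,step=.001); gripper_open(); move_l([*xy,.2],speed=.2)
p=[.50,.03,.24]; move_to(p,qb(p,np.pi/2)) ; g=get_image("wrist"); cv2.imwrite("pics/w4.png",g["frame"])
h=hub(g,(.5857,.0225),.022); print(h, (h[2]-np.pi/2), state()["time"])
print(hub(g,(.4346,.0764)))
```

```text
contact 0.049 [-3.7 -0.3  7.6]
(array([0.58583415, 0.02231797]), 0.026193944737315178, np.float64(1.59943730182024), np.float64(-3.1198165953355064), np.float64(0.07184238185914832)) 0.02864097502534335 32.375
(array([0.43459356, 0.07615285]), 0.026512889191508293, np.float64(-2.902848728603232), np.float64(-2.9336837631153116), np.float64(0.04993601199578918))
```

View pics/w4.png

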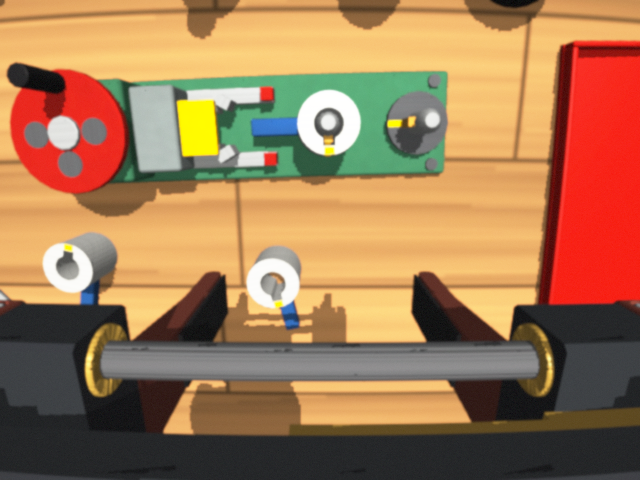

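Hub_b is seated: its top is at 71.8 mm against 72 expected, and its lug yaw matches the slide. Now I'll wind the carriage forward.

Run:
```python
from h import *
g=get_image("wrist"); P=cloud(g); t=P[near(P,.115,.13,(.619,.246),.03)]; print("crank",len(t), t.mean(0) if len(t) else None)
C=np.array([.5793,.2450]); c=np.array([.6192,.2465])
if len(t)>20: c=C+.04*(t.mean(0)[:2]-C)/np.linalg.norm(t.mean(0)[:2]-C)
phi=np.arctan2(*(c-C)[::-1])
p=[*c,.2]; move_to(p,qb(p,np.pi/2)); move_l([*c,.095]); close(); s=state(); print(phi,s["finger_gap"],s["time"])
a,d=wind(C,phi,np.radians(760),-1,np.radians(690),lim=12)
s=state();print(a,np.degrees(d),s["time"])
g=get_image("top"); crop(g,185,195,345,315,4,"c3.png")
```

```text
crank 640 [0.61985132 0.24323472 0.12230557]
-0.04350454150860048 0.017353198722308335 36.7417
705 [ 0.9 -1.3 -2.4] 1.5
710 [-0.1 -1.9 -3.1] 1.8
715 [ 0.1 -1.3 -1.3] 1.3
720 [ 1.2  4.1 -4.3] -4.2
725 [ 2.8 11.8 -4.7] -12.0
-12.69714161846748 724.9999999999994 49.4917
```

View pics/c3.png

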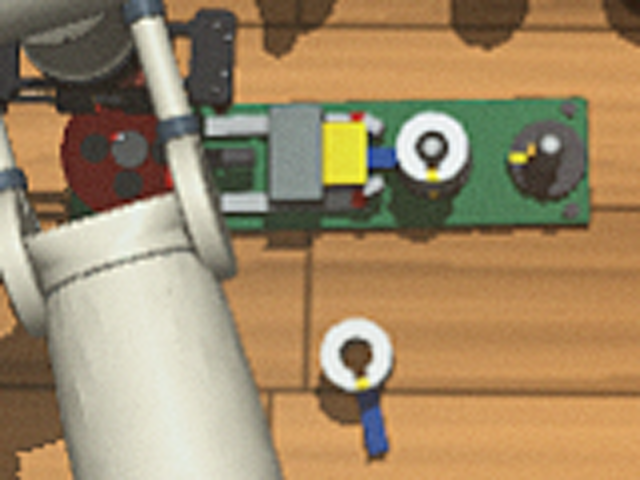

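The forward stop was met at 720–725°, with 12 N back-force, and the fork covers the lug. Now I'll release and move the rejects.

```bash
cat >> h.py <<'E'
def transfer(c,lug,t,tlug,zfloor=.006):
    for s in(np.pi/2,-np.pi/2):
        a,b=q(lug+s),q(tlug+s)
        j=inverse_kinematics([*c,.028],a); k=inverse_kinematics([*t,.04],b)
        if j is not None and k is not None and max(abs(j[5]),abs(k[5]))<2.5: break
    else: raise SystemExit("no grasp")
    print("j6",j[5],k[5])
    move_to([*c,.13],a); move_l([*c,.028],speed=.12); close(); move_l([*c,.15],speed=.15); print("gap",state()["finger_gap"])
    if state()["finger_gap"]<.045: raise SystemExit("missed")
    move_to([*t,.15],b); move_l([*t,zfloor+.036],speed=.12); hold(.2)
    lower(t,zfloor+.036,zfloor+.025,lim=5,step=.001); gripper_open(); move_l([*t,.17],speed=.2)
E
python3 - <<'E'
from h import *
gripper_open(); p=state()["ee_pos"]; move_l([p[0],p[1],.22],speed=.2)
p=[.45,.18,.28]; move_to(p,qb(p,np.pi/2)); g=get_image("wrist"); cv2.imwrite("pics/w5.png",g["frame"]); 
for a in((.4346,.0762),(.447,.285),(.5858,.0223)): print(hub(g,a,.022*(a[0]>.5)))
h=hub(g,(.4346,.0762))
t=np.array([.498,-.300])+.10*np.array([np.cos(.05),np.sin(.05)])
transfer(h[0],h[2],t,np.pi+.05); print(state()["time"])
p=[.47,-.20,.28]; move_to(p,qb(p,np.pi/2)); g=get_image("wrist"); cv2.imwrite("pics/w6.png",g["frame"])
print(hub(g,t,.006))
P=cloud(g)
hsv=cv2.cvtColor(g["frame"],cv2.COLOR_BGR2HSV); r=((hsv[...,0]<7)|(hsv[...,0]>174))&(hsv[...,1]>150)&near(P,.017,.027,(.5,-.3),.22)
print("rim rect",cv2.minAreaRect(P[r][:,:2].astype(np.float32)), r.sum())
E
```

```text
(array([0.43437469, 0.07675349]), 0.026186304166913033, np.float64(-2.9407773507184967), np.float64(-2.910221587050834), np.float64(0.049863669625706174))
(array([0.48291463, 0.27681249]), 0.025155406445264816, np.float64(2.9545058602750087), np.float64(-0.2120265606692318), np.float64(0.04970649380423162))
None
j6 -1.673874023473225 -2.130184241048016
gap 0.05199231801110388
contact 0.033 [-2.4  2.3  7.6]
62.2333
(array([ 0.59775221, -0.29529387]), 0.026502521708607674, np.float64(-3.099838602760201), np.float64(-3.082121615783405), np.float64(0.05585744494841192))
rim rect ((0.5042742490768433, -0.30100587010383606), (0.3376855254173279, 0.15953508019447327), 3.213700532913208) 4568
```

View pics/w6.png

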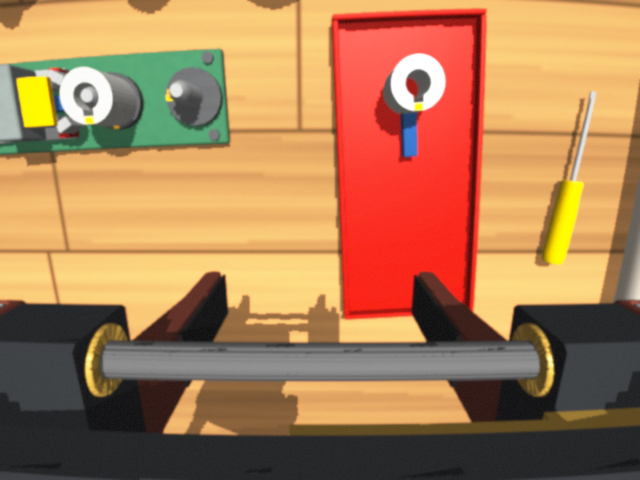

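Hub_a stands flat in the tray, with its top at 55.9 mm against 56 expected. Hub_c was knocked aside to about (0.483,0.277), so I'll remeasure it and move it to the tray.

Run:
```python
from h import *
p=[.46,.26,.26]; move_to(p,qb(p,np.pi/2)); g=get_image("wrist"); cv2.imwrite("pics/w7.png",g["frame"])
h=hub(g,(.483,.277)); print(h); h=hub(g,h[0]); print(h)
t=np.array([.504,-.301])-.05*np.array([np.cos(.056),np.sin(.056)])
if h[1]<.028 and abs(h[4]-.05)<.002:
    transfer(h[0],h[2],t,np.pi+.056); print(state()["time"])
    p=[.47,-.20,.30]; move_to(p,qb(p,np.pi/2)); g=get_image("wrist"); cv2.imwrite("pics/w8.png",g["frame"])
    print(hub(g,t,.006),hub(g,(.5977,-.2953),.006),hub(g,(.5858,.0223),.022))
    g=get_image("top"); crop(g,120,140,480,330,2.2,"c4.png")
```

```text
(array([0.48796239, 0.2759555 ]), 0.026180094107985497, np.float64(2.936568746139788), np.float64(-0.23147641079925912), np.float64(0.04972313372894079))
(array([0.48796239, 0.2759555 ]), 0.026180094107985497, np.float64(2.936568746139788), np.float64(-0.23147641079925912), np.float64(0.04972313372894079))
j6 -0.9117749941427409 -2.278716401738879
gap 0.051779889162233916
contact 0.033 [-3.3  2.1  8.3]
77.3333
(array([ 0.45474577, -0.30357483]), 0.02644026093184948, np.float64(0.5144786851320836), np.float64(0.0352798572447329), np.float64(0.05581523289150983)) (array([ 0.59748954, -0.2952863 ]), 0.026617931202054024, np.float64(-3.096102223522378), np.float64(-3.0708873924034723), np.float64(0.05584445889883392)) (array([0.58613425, 0.02201631]), 0.02688065730035305, np.float64(1.6170065293103038), np.float64(-3.1267817004550262), np.float64(0.07166616883630317))
```

View pics/c4.png

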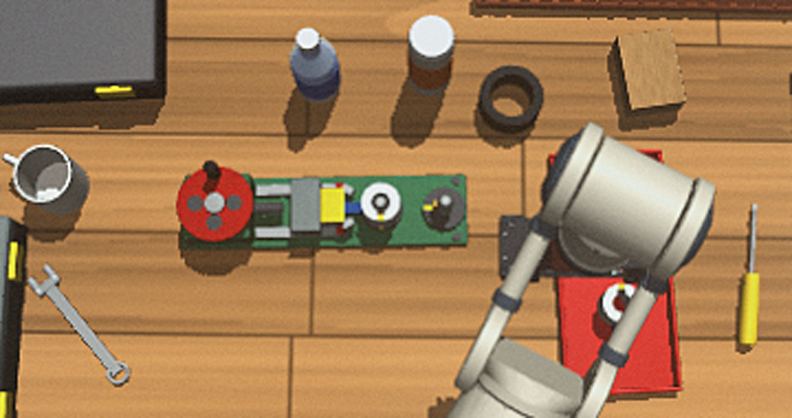

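Everything is in place. I'll take one last close look at the carriage and tray, then hand in.

Run:
```python
from h import *
p=[.50,-.08,.36]; move_to(p,qb(p,np.pi/2)); g=get_image("wrist"); cv2.imwrite("pics/w9.png",g["frame"])
P=cloud(g); t=P[near(P,.115,.13,(.619,.245),.04)]; print("crank",t.mean(0) if len(t) else None,state()["time"])
```

```text
crank [0.62000523 0.24283215 0.1222121 ] 80.9333
```

View pics/w9.png

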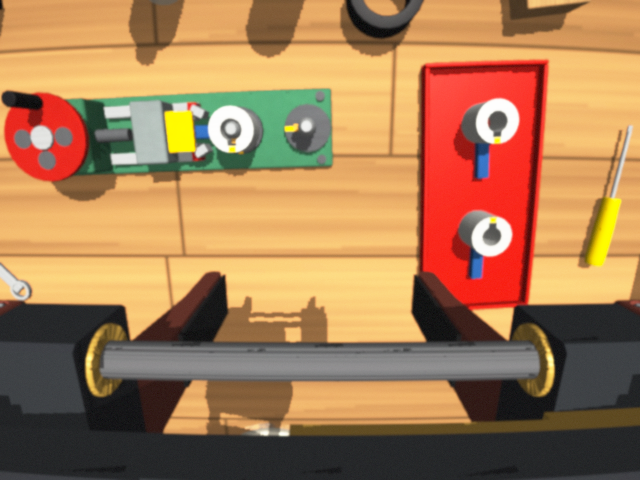

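```bash
python3 -c "
from bench import *
print(job_done(), state()['time'])"
```

```text
the job is handed in; nothing more can be done
the job is handed in; nothing more can be done
```

The job is done and handed in, at about 81 s on the robot's clock, with the gripper clear of everything. No verdict is reported, so the results below are from my own checks.

- **Carriage back:** I wound the handwheel anticlockwise about 357° until it met the end stop, where the force rose to about 12 N.
- **Hub choice:** The station holds shaft_b, with its key on the robot's side, so hub_b is the one that fits.
- **Seating:** Hub_b went fully home. Its top measured 71.8 mm against 72 mm expected, and its lug lay within 0.1° of the slide.
- **Carriage forward:** I wound it about 720° until it pressed on the red stops at about 12 N. The last picture shows the fork over the lug.
- **Rejects:** Hub_a and hub_c stand flat in the tray, with their tops at about 55.8 mm against 56 mm expected. Hub_d and hub_e were not there.
- **Knocked hub:** Hub_c was knocked a few centimetres during the run, so I measured it again before picking it up.

One reading disagreed: after placing, hub_c's lug angle came out as 0.51 rad. I think hub_a's lug, close by, upset it, because hub_c's keyway mark and the last picture both show it lined up as intended. With the carriage over the lug, hub_b's lug angle read about 1° off, with only part of the lug in view. Its top then read 71.7 mm.

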